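# Turn the washed sample cup over and lock it into the shaker

### The job

The square steel sample cup has dried mouth-down on the mat. Turn it mouth-up, seat it fully home in the white nest on the shaker (its cut corner must match the nest's filled corner), and then slide the hold-down bar by its knob all the way along so that it lies across the cup's mouth. Let go of everything and leave the other vessels where they stand.

Things in the scene. Friction and masses are not known exactly. Their poses are not given: they have to be found in the camera images.
- cup_mid (a point): Centre of the loose steel cup (about 0.24 kg): square, 60 x 60 mm outside, 90 mm high, straight sides, walls 4 mm, base 5 mm. The point is on its axis, 45 mm from mouth and from base. x, y are square to the sides; z points from the mouth to the closed base (up at the start, when it stands mouth-down on the bench, z = 0; down once mouth-up). It lies stably on a flat side.
- cup_key (a point): Middle of the cup's cut corner: one of its four upright corners, at the cup's (+x, +y), is cut off flat at 45 degrees over the full height (18 mm taken off each adjoining side). Half-way up, axes as cup_mid. It is 29.7 mm from the axis.
- nest_seat (a point): Where the cup's centre is when the cup is fully home in the nest; fixed to the shaker, z up, x and y square to the pocket. The nest is a white block, 98 x 98 mm, top 27 mm below this point; its pocket is 65 mm square (2.5 mm play each side, 3 mm chamfer) and 18 mm deep. The shaker's body, 250 x 330 mm, deck 50 mm above the bench, is centred at (+35, +70) mm from here.
- nest_key (a point): Middle of the top edge of the flat key that fills the pocket's (+x, -y) corner at 45 degrees; on the nest's top face, 32 mm from the pocket's axis, axes as nest_seat. The cup goes home at only one of its four quarter-turn positions: its cut corner facing this key.
- holddown (a joint): Position of the sliding hold-down bar, in m: 0 = fully open, 0.12 = fully closed, across the middle of the cup's mouth. It moves along the nest's -y axis as the value grows, stays where it is left and takes about 2 N to slide. It starts between 0 and 0.03.
- bar_knob (a point): Middle of the bar's black knob, 24 x 24 mm and 32 mm high (top 16 mm above this point), square to the nest's axes, on a post that slides in a rail 100 mm to +x of the nest's centre. The bar, 16 mm wide and 10 mm thick, lies at the knob's foot and reaches 120 mm to the nest's -x; its underside is 51 mm above nest_seat, 6 mm over the rim of a cup fully home; a cup not home blocks it.
- beaker: Bystander: upturned round steel beaker, 72 mm across, 100 mm high, closed end up. Origin at the centre of its underside.
- reagent: Bystander: amber bottle with a blue cap, 72 mm across, 160 mm high. Origin at the centre of its underside.
- jar: Bystander: white jar, 80 mm across, 90 mm high. Origin at the centre of its underside.
There are look-alikes about, which are no part of the job. What is shaped like the part that bears cup_mid but green or orange is not meant.

How it is judged:
By the outcome, as a careful person would: the job done as asked, in the order asked, and still so for the second after the job is handed in, with the robot touching nothing.
It also fails if it takes over 72 s, if anything falls off the work surface, if the arm or the gripper's body presses on something with over 40 N, if the wrist force passes 120 N, or if a joint passes its speed limit or range.

### The arm

A 7-joint arm with a two-finger parallel gripper is mounted at the origin on the work surface. World frame = base frame: x ahead of the robot, y to its left, z up, the work surface at z = 0. Lengths are in m, angles in degrees, forces in N, time in s.
With the tool pointing down it reaches from about 0.4 to 0.75 m from the base axis. Payload 19.5 kg.
Tool frame: the origin (TCP) lies on the centre line of the jaws, within the pads' length; the fingertips stand 11 mm ahead of it and the grasp point (between the pads) lies 8 mm behind it; z points along the fingers, y is the direction in which the jaws open and shut (so a half turn about z gives the same grasp; the last joint's range is limited). The gripper opens to 85 mm and grips with 20 to 120 N. Pads are 22 mm wide; open, the fingers measure 114 mm over their backs; the gripper's body (76 mm by 85 mm) begins 54 mm behind the grasp point. The pads swing forward as they close: fully open they stand 13 mm farther back than shut.
Start: joints at [-79.624, 40.479, -1.581, 85.061, 1.261, 54.483, -4.326], TCP at [0.127, 0.561, 0.242] pointing down, gripper open.
Joint ranges: [-155.06, 155.06], [-18.47, 123.98], [-90, 86.84], [0, 140.48], [-83.41, 263.41], [0, 116], [-161.91, 161.91]. Speed limits (degrees/s): [108.29, 108.29, 147.25, 147.25, 172.46, 172.46, 172.46].

### API

Orientations are given as [roll, pitch, yaw] about the fixed x, y, z axes, in that order (R = Rz(yaw) Ry(pitch) Rx(roll)).
In Python, from bench import ctrl, grab_frame, ticket, spot_in, cut_out, place_of gives the robot as it stands. The module is installed in compiled form; this text tells all that it offers.
- The arm moves only by the tool move_arm, never from a script. Its argument "rows" is a list of rows, each a list of 6 numbers: the shift along the world's x, y, z in m, then the turn, a rotation vector about the world's x, y, z in degrees. A call has 1 to 20 rows; each row shifts and turns the commanded pose from where the row before left it; what a row does not reach is not made up. A row lasts 1/10 s, in which the tool goes at most 50 mm and 8.59 degrees, less where a joint would pass 70% of its speed; a pose out of reach is approached as far as the arm can. A call with a gripper value outside its range is refused whole. "fingers" is the opening, from 0 (shut) to 1 (fully open), set as the call begins (left out, the last holds). The fingers move at their own pace and stop on an object; "newtons" is the grip in N (left out, the last holds). Time passes only in rows, so rows that do not move let the fingers close. It gives the time, the measured TCP pose, the force and the opening at its end, in the units of the state.
- ctrl.get_state(): the state, without advancing time (a new reading comes with each control period).
- grab_frame(name): name is "scene" or "top"; returns a dict with "color" (480x640x3 uint8, red, green, blue), "vertical_fov" (degrees; the focal length in pixels is half the picture's height over the tangent of half this angle, whatever the lens; pixels are square), "cx", "cy" (the principal point, pixels), "D" ([k1, k2, p1, p2, k3] as OpenCV has them; the pictures are not rectified), "cam_to_world" (4x4, takes a point from camera to world coordinates). Camera axes: x right, y up, looking along -z (the intrinsics and any distortion apply to the point x, -y, -z); pixel columns grow to the right and rows downward; lengths in m; the calibration is good to about 2 mm. A picture is of the moment at which its call begins. There is no depth.
- ticket.sign_off(): hands the job in, once; it reports no verdict.
Trained networks look in the newest picture that a camera, given by its name, has taken for a name from the list of things; names that differ only in an ending like _2 or _b are one class to them, and where a whole thing is asked for, a point or a joint stands for the part that bears it (a point fixed in the world has none). Each returns a list of dicts, best first, with "confidence" (0 to 1); they miss things now and then, are a little off and sometimes report something else, mostly with a low value. They report only what shows in the picture. A call takes as long as a camera call. They do not tell look-alikes from the thing itself.
- spot_in(camera, thing): "point" ([x, y, z] in m, in the coordinates of the camera as it stood for that picture, good to about 4 mm: the middle of the surface that is visible of it).
- cut_out(camera, thing): "region" (480x640 bool, what is visible of it).
- place_of(camera, thing): "point" ([x, y, z] in m, in the coordinates of the camera as it stood for that picture, good to about 4 mm: a listed point, or the origin of a listed thing).
The state is a dict: "t": time; "q": joint angles; "dq": joint speeds; "joint_efforts": joint torques, N m; "tool_pos": TCP position; "eef_rot": TCP orientation; "contact_force": force on the tool from outside, world axes, zero at the start; "ft_torque": the same for the moment, N m; "opening": finger opening in m.
Only numpy, scipy, OpenCV 4.12 (cv2) and the standard library are available. Lean on these libraries where they do the work, as an engineer would, in place of code of your own. Each camera call takes 0.05 s, during which the arm holds its last target.

## Working session

There is one attempt and no reset: what is moved stays moved. The work goes in short steps, Python scripts to look and compute and a tool call to move; the robot and the scene stay as the last step left them, time stands still between calls to the robot, and variables do not carry over. Pictures are saved under pics/ and viewed, and the job is handed in when it is done.

Besides the shell and the picture viewer there is one more tool, called after ">>>" by a JSON object that holds its "name" and its "arguments". move_arm: Moves the arm, as the interface text tells. Its arguments: {"type":"object","properties":{"rows":{"type":"array"},"fingers":{"type":"number"},"newtons":{"type":"number"}},"required":["rows"]}

```bash
mkdir -p pics
cat > h.py <<'E'
import numpy as np, cv2
from bench import ctrl, grab_frame, ticket, spot_in, cut_out, place_of
def save(img,n): cv2.imwrite('pics/'+n+'.png', cv2.cvtColor(img,cv2.COLOR_RGB2BGR))
def K(f):
    fl=240/np.tan(np.radians(f['vertical_fov'])/2); return np.array([[fl,0,f['cx']],[0,fl,f['cy']],[0,0,1.]])
def w(f,p): return (f['cam_to_world']@np.r_[p,1])[:3]
def proj(f,P):
    P=np.atleast_2d(np.array(P,float)); T=np.linalg.inv(f['cam_to_world']); c=P@T[:3,:3].T+T[:3,3]; c=c*[1,-1,-1]
    return cv2.projectPoints(c,np.zeros(3),np.zeros(3),K(f),np.array(f['D'],float))[0][:,0]
def ray(f,uv,z):
    """pixel -> world at height z"""
    u=cv2.undistortPoints(np.array([[uv]],float),K(f),np.array(f['D'],float))[0,0]
    d=f['cam_to_world'][:3,:3]@np.array([u[0],-u[1],-1]); o=f['cam_to_world'][:3,3]
    return o+d*(z-o[2])/d[2]
E
python3 - <<'E'
from h import *
for n in ['scene','top']:
    f=grab_frame(n); save(f['color'],n+'0'); print(n,f['cam_to_world'].round(3).tolist(),f['vertical_fov'],f['D'])
    for t in ['cup_mid','cup_key','nest_seat','nest_key','bar_knob','beaker','reagent','jar']:
        for d in place_of(n,t): print(t,w(f,d['point']).round(4),round(d['confidence'],2),proj(f,w(f,d['point'])).round(0))
E
```

```text
scene [[0.563, -0.666, 0.49, 1.056], [0.826, 0.464, -0.319, -0.461], [-0.015, 0.585, 0.811, 1.035], [0.0, 0.0, 0.0, 1.0]] 53.289150419243114 [-0.06273607  0.          0.          0.          0.        ]
cup_mid [ 0.2905 -0.2479  0.0466] 0.86 [[231. 216.]]
cup_mid [ 0.5332 -0.2765  0.0466] 0.57 [[269. 289.]]
cup_mid [ 0.6179 -0.4674  0.0443] 0.55 [[212. 363.]]
cup_key [ 0.5627 -0.2744  0.0463] 0.67 [[276. 298.]]
cup_key [ 0.2677 -0.2659  0.0415] 0.66 [[221. 214.]]
cup_key [ 0.6367 -0.4534  0.0437] 0.58 [[222. 367.]]
nest_seat [0.5349 0.1369 0.1045] 0.9 [[408. 196.]]
nest_key [0.562  0.1183 0.0732] 0.79 [[408. 214.]]
bar_knob [0.6056 0.2598 0.1778] 0.85 [[470. 172.]]
beaker [ 0.7202 -0.3104 -0.0019] 0.71 [[301. 369.]]
reagent [ 0.7612 -0.0237 -0.0012] 0.62 [[412. 315.]]
jar [ 4.827e-01 -5.343e-01  4.000e-04] 0.97 [[164. 339.]]
top [[0.008, 0.984, -0.181, 0.349], [-1.0, 0.006, -0.01, -0.115], [-0.009, 0.181, 0.983, 1.216], [0.0, 0.0, 0.0, 1.0]] 52.43073694689727 [-0.10734116  0.          0.          0.          0.        ]
cup_mid [ 0.6192 -0.4645  0.0428] 0.87 [[459. 219.]]
cup_mid [ 0.2918 -0.2485  0.0481] 0.62 [[374. 354.]]
cup_mid [ 0.5362 -0.2776  0.0467] 0.59 [[385. 252.]]
cup_key [ 0.6363 -0.4516  0.0421] 0.95 [[454. 213.]]
cup_key [ 0.5607 -0.2738  0.0434] 0.75 [[383. 242.]]
cup_key [ 0.7613 -0.0327  0.0037] 0.52 [[287. 168.]]
nest_seat [0.5361 0.1353 0.1024] 0.84 [[211. 247.]]
nest_key [0.5646 0.1182 0.0778] 0.97 [[221. 237.]]
beaker [ 0.7229 -0.3104 -0.0028] 0.65 [[394. 184.]]
reagent [ 0.7591 -0.0303  0.0052] 0.88 [[286. 169.]]
jar [ 0.4867 -0.5382 -0.0007] 0.69 [[485. 274.]]
jar [ 0.76   -0.0316  0.006 ] 0.26 [[287. 168.]]
```

View pics/scene0.png

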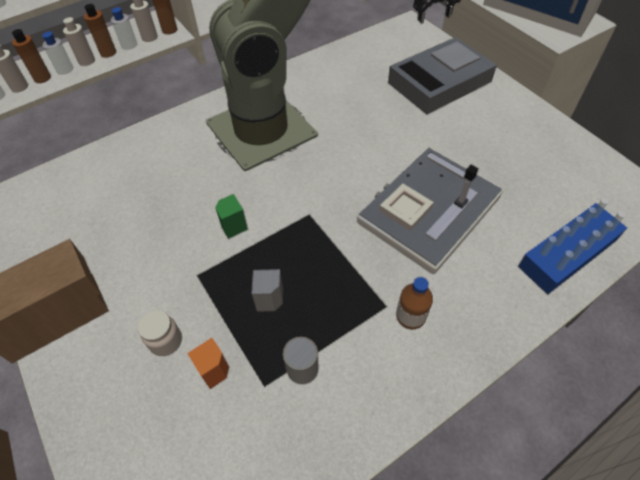

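View pics/top0.png

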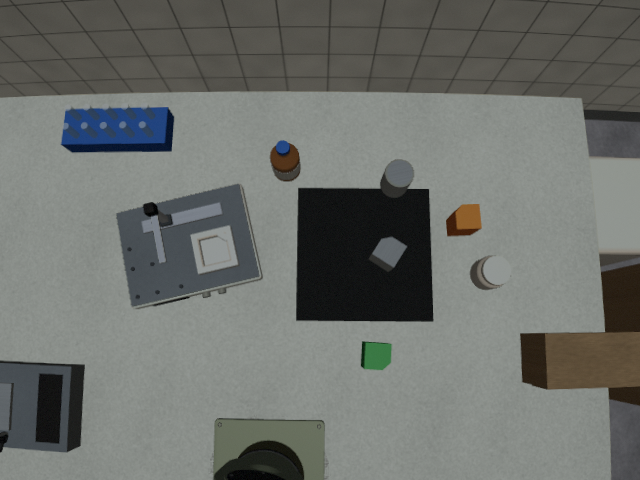

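Run:
```python
from h import *
a=grab_frame('top');b=grab_frame('scene')
def crop(f,u,v,s,k): return cv2.resize(f['color'][v-s:v+s,u-s:u+s],(k,k),interpolation=cv2.INTER_CUBIC)
save(np.hstack([crop(a,388,252,30,400),crop(b,267,290,30,400)]),'cup1')
save(np.hstack([crop(a,190,240,60,400),crop(b,430,205,65,400)]),'nest1')
```

```text
(no output)
```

View pics/cup1.png

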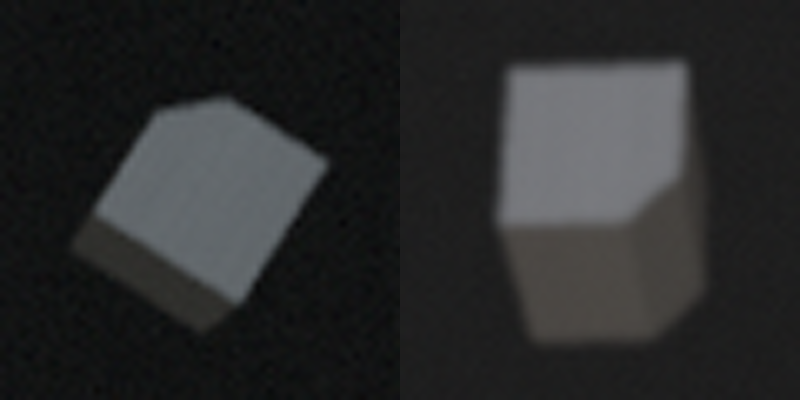

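View pics/nest1.png

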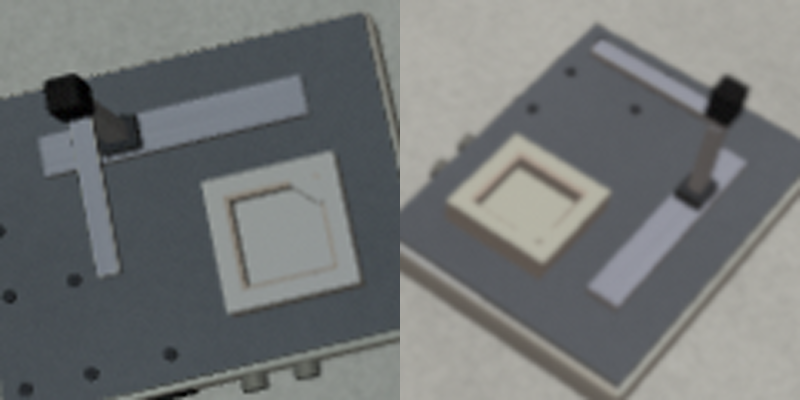

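Run:
```python
from h import *
a=grab_frame('top');b=grab_frame('scene')
def crop(f,u,v,s,k): 
    c=cv2.resize(f['color'][v-s:v+s,u-s:u+s],(k,k),interpolation=cv2.INTER_CUBIC).astype(float)
    return np.clip((c-c.min())*255/(c.max()-c.min())*1.1,0,255).astype(np.uint8)
save(np.hstack([crop(a,212,248,30,400),crop(b,407,207,30,400)]),'nest2')
save(np.hstack([crop(a,160,215,20,400),crop(b,467,183,30,400)]),'knob2')
```

```text
(no output)
```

View pics/nest2.png

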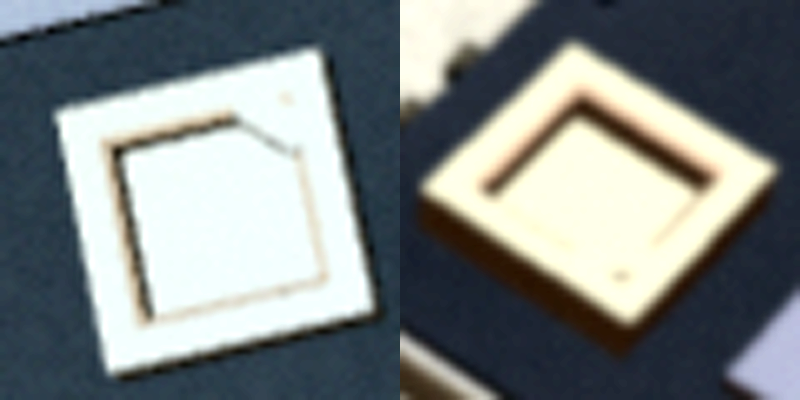

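View pics/knob2.png

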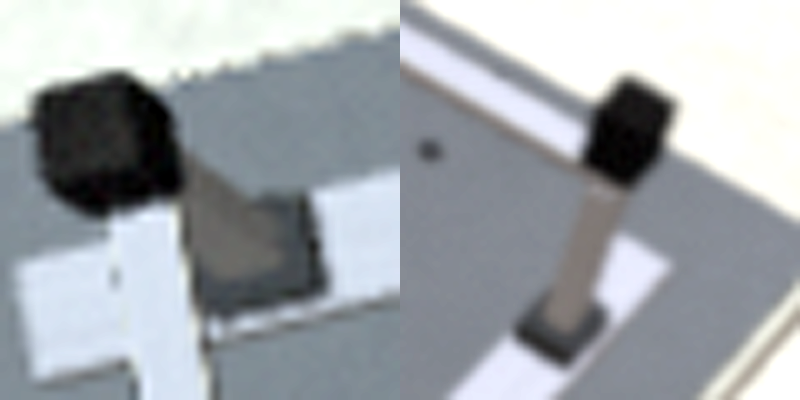

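```bash
cat > fit.py <<'E'
from h import *
from scipy.optimize import least_squares
a=grab_frame('top');b=grab_frame('scene')
A=lambda L,o,s:np.array(L)*s+np.array(o)-0.5+s/2
nt=A([(57,113),(320,48),(377,314),(112,375)],(182,218),.15)
ns=A([(378,168),(230,328),(22,188),(173,42)],(377,177),.15)
sq=np.array([(1,1),(1,-1),(-1,-1),(-1,1)])*.049
def R(t): c,s=np.cos(t),np.sin(t); return np.array([[c,-s],[s,c]])
def nres(p,da=True):
    P=np.c_[sq@R(p[3]).T+p[:2],np.full(4,p[2])]
    return P
for nm,fs in [('both',[(a,nt),(b,ns)]),('top',[(a,nt)]),('scene',[(b,ns)])]:
    r=least_squares(lambda p:np.concatenate([(proj(f,nres(p))-m).ravel() for f,m in fs]+[[(p[2]-.0765)/.003]]),[.535,.136,.0765,.25])
    print('nest',nm,r.x[:3].round(4),np.degrees(r.x[3]).round(2),abs(r.fun).max().round(2))
# cup: base outline up z=.09 in cup frame
h=.03
ct=A([(160,112),(222,97),(327,160),(240,305),(95,215),(72,248),(203,332)],(358,222),.15)
cs=A([(107,65),(287,62),(283,175),(230,220),(98,222),(133,342),(258,340),(305,292)],(237,260),.15)
# pentagon ccw: k1 (h,h-18), k2 (h-18,h), c3(-h,h), c4(-h,-h), c5(h,-h)
pen=np.array([(h,h-.018),(h-.018,h),(-h,h),(-h,-h),(h,-h)])
V=lambda p,i,z:np.r_[R(p[2])@pen[i]+p[:2],z]
def P(p,L): return np.array([V(p,i,z) for i,z in L])
# top view: left of image=+y ; key at top; ccw seen from above with key: k1 is right?(less y)
Lt=[(1,.09),(0,.09),(4,.09),(3,.09),(2,.09),(2,0),(3,0)]
Ls=[(3,.09),(2,.09),(1,.09),(0,.09),(4,.09),(4,0),(0,0),(1,0)]
for nm,fs in [('both',[(a,ct,Lt),(b,cs,Ls)]),('top',[(a,ct,Lt)]),('scene',[(b,cs,Ls)])]:
    r=least_squares(lambda p:np.concatenate([(proj(f,P(p,L))-m).ravel() for f,m,L in fs]),[.535,-.277,-.65])
    print('cup',nm,r.x[:2].round(4),np.degrees(r.x[2]).round(2),r.fun.round(1))
E
python3 fit.py
```

```text
nest both [0.5351 0.1349 0.075 ] 14.13 0.74
nest top [0.534  0.1338 0.0765] 14.19 0.38
nest scene [0.5369 0.1349 0.0766] 14.02 0.48
cup both [ 0.5342 -0.28  ] -32.01 [-1.1  0.1  0.   0.  -0.4 -0.  -0.4 -0.3 -0.6 -0.4 -1.   0.1 -0.3  0.2
  0.   0.9 -0.9  0.3 -0.5 -0.6 -0.8  0.1  0.2  0.6  0.1  0.4 -1.  -0.
 -0.4  0.1]
cup top [ 0.5341 -0.2813] -31.94 [-0.6  0.2  0.6  0.1  0.1  0.   0.2 -0.3 -0.1 -0.4 -0.5  0.2  0.2  0.2]
cup scene [ 0.5343 -0.2788] -32.85 [ 0.7  0.5 -0.2  0.2 -0.1 -0.6 -0.5 -0.   0.5  0.2  0.4 -0.  -0.7 -0.2
 -0.1  0. ]
```

Run:
```python
from h import *
s=ctrl.get_state(); print(s)
from scipy.spatial.transform import Rotation as Ro
print(Ro.from_euler('xyz',s['eef_rot'],degrees=True).as_matrix().round(3))
```

```text
{'t': 1.2, 'q': array([-79.62243914,  40.47944002,  -1.5800981 ,  85.06173212,
         1.2611399 ,  54.48285979,  -4.32862528]), 'dq': array([-0.02193191, -0.01461196, -0.03154508, -0.04794705,  0.00481778,
        0.06253764,  0.08248546]), 'joint_efforts': array([-8.26808787e-05, -8.82994938e+01,  1.23411767e+00, -2.36370885e+01,
        1.70694664e-02,  2.21864459e-03, -5.58489234e-06]), 'tool_pos': array([0.1270695 , 0.56075342, 0.24226675]), 'eef_rot': array([-1.79993355e+02,  1.20041898e-03,  1.67228680e+02]), 'contact_force': array([ 0.61439244, -0.03066945,  0.14293179]), 'ft_torque': array([-0.03619872, -0.00691218,  0.02208827]), 'opening': 0.0851715240409914}
[[-0.975  0.221 -0.   ]
 [ 0.221  0.975 -0.   ]
 [-0.    -0.    -1.   ]]
```

>>> {"name": "move_arm", "arguments": {"rows": [[0.03,-0.03,0.02,0,0,0],[0.04,-0.03,0.02,0,0,0],[0.04,-0.03,0.02,0,0,0],[0.04,-0.03,0,0,0,0],[0.04,-0.03,0,0,0,0],[0.04,-0.03,0,0,0,0],[0.03,-0.04,0,0,0,0],[0.03,-0.04,0,0,0,0],[0.03,-0.04,0,0,0,0],[0.02,-0.04,0,0,0,0],[0.02,-0.04,0,0,0,0],[0.02,-0.04,0,0,0,0]], "fingers": 1}}

```text
t: 2.4
tool_pos: [0.5019, 0.1433, 0.2995]
eef_rot: [180.0, 0.0, 167.2]
contact_force: [0.5, -0.3, -0.3]
opening: 0.0854
```

>>> {"name": "move_arm", "arguments": {"rows": [[0.002,-0.032,0,0,0,-8.4],[0.002,-0.032,0,0,0,-8.4],[0.002,-0.032,0,0,0,-8.4],[0.002,-0.032,0,0,0,-8.4],[0.002,-0.032,0,0,0,-8.4],[0.002,-0.032,0,0,0,-8.4],[0.002,-0.032,0,0,0,-8.4],[0.002,-0.032,0,0,0,-8.4],[0.002,-0.033,0,0,0,-8.4],[0.002,-0.033,0,0,0,-8.4],[0.002,-0.033,0,0,0,-8.4],[0.002,-0.033,0,0,0,-8.4],[0.003,-0.033,0,0,0,-8.4],[0,0,0,0,0,0],[0,0,0,0,0,0]]}}

```text
t: 3.9
tool_pos: [0.5282, -0.2762, 0.2991]
eef_rot: [-180.0, 0.0, 58.0]
contact_force: [0.4, 0.7, 0.4]
opening: 0.0853
```

Run:
```python
from h import *
s=ctrl.get_state(); print(s['q'].round(1),s['tool_pos'],s['eef_rot'])
```

```text
[ 12.7  41.6  26.1  75.1 -18.4  67.4   8.2] [ 0.52818076 -0.276165    0.29907494] [-1.79964593e+02  1.47795552e-03  5.80361078e+01]
```

>>> {"name": "move_arm", "arguments": {"rows": [[0.008,0.0105,-0.0165,-6.36,3.975,0],[0.008,0.0105,-0.0165,-6.36,3.975,0],[0.008,0.0105,-0.0165,-6.36,3.975,0],[0.008,0.0105,-0.0165,-6.36,3.975,0],[0.008,0.0105,-0.0165,-6.36,3.975,0],[0.008,0.0105,-0.0165,-6.36,3.975,0],[0,0,0,0,0,0],[0,0,0,0,0,0]]}}

```text
t: 4.7
tool_pos: [0.5764, -0.2118, 0.1996]
eef_rot: [-179.8, 45.0, 58.3]
contact_force: [-1.1, -1.2, 0.8]
opening: 0.0854
```

```bash
cat > st.py <<'E'
from h import *
from scipy.spatial.transform import Rotation as Ro
s=ctrl.get_state(); M=Ro.from_euler('xyz',s['eef_rot'],degrees=True).as_matrix()
print(s['q'].round(1),s['tool_pos'].round(4),'y',M[:,1].round(3),'z',M[:,2].round(3),'F',s['contact_force'].round(1),s['ft_torque'].round(2),s['opening'].round(4),s['t'])
E
python3 st.py
```

```text
Traceback (most recent call last):
  File "st.py", line 4, in <module>
    print(s['q'].round(1),s['tool_pos'].round(4),'y',M[:,1].round(3),'z',M[:,2].round(3),'F',s['contact_force'].round(1),s['ft_torque'].round(2),s['opening'].round(4),s['t'])
                                                                                                                                                 ^^^^^^^^^^^^^^^^^^
AttributeError: 'float' object has no attribute 'round'
```

>>> {"name": "move_arm", "arguments": {"rows": [[0,0,0,6.36,-3.975,0],[0,0,0,6.36,-3.975,0],[0,0,0,6.36,-3.975,0],[0,0,0,6.36,-3.975,0],[0,0,0,6.36,-3.975,0],[0,0,0,6.36,-3.975,0],[0,0,0,6.36,-3.975,0],[0,0,0,6.36,-3.975,0],[0,0,0,6.36,-3.975,0],[0,0,0,6.36,-3.975,0],[0,0,0,6.36,-3.975,0],[0,0,0,6.36,-3.975,0],[0,0,0,0,0,0]]}}

```text
t: 6.0
tool_pos: [0.5741, -0.2171, 0.2003]
eef_rot: [179.9, -45.1, 57.7]
contact_force: [0.7, 0.3, 0.0]
opening: 0.0853
```

```bash
sed -i "s/s\['opening'\].round(4)/round(s['opening'],4)/" st.py; python3 st.py
```

```text
[ 42.   52.8  -9.3  85.6 -47.2  56.2  36. ] [ 0.5741 -0.2171  0.2003] y [ 0.845 -0.535  0.001] z [ 0.38   0.598 -0.706] F [0.7 0.3 0. ] [-0.68  0.46  0.03] 0.0853 6.0
```

>>> {"name": "move_arm", "arguments": {"rows": [[0,0,0,-6.36,3.975,0],[0,0,0,-6.36,3.975,0],[0,0,0,-6.36,3.975,0],[0,0,0,-6.36,3.975,0],[0,0,0,-6.36,3.975,0],[0,0,0,-6.36,3.975,0],[0,0,0,-6.36,3.975,0],[0,0,0,-6.36,3.975,0],[0,0,-0.01,-6.36,3.975,0],[0,0,-0.015,-6.36,3.975,0],[0,0,-0.02,-6.36,3.975,0],[0,0,-0.015,-6.36,3.975,0],[0,0,0,0,0,0],[0,0,0,0,0,0]]}}

```text
t: 7.4
tool_pos: [0.5771, -0.2128, 0.1424]
eef_rot: [179.8, 44.9, 57.9]
contact_force: [-0.1, -0.0, 1.0]
opening: 0.0856
```

```bash
python3 st.py
```

```text
[-15.   70.7  43.6  67.5   0.4  68.5 -22.1] [ 0.5771 -0.2128  0.1424] y [ 0.849 -0.528  0.003] z [-0.371 -0.6   -0.708] F [-0.1 -0.   1. ] [ 0.56 -0.4   0.04] 0.0856 7.4
```

>>> {"name": "move_arm", "arguments": {"rows": [[-0.0077,-0.012,-0.0145,0,0,0],[-0.0077,-0.012,-0.0145,0,0,0],[-0.0077,-0.012,-0.0145,0,0,0],[-0.0077,-0.012,-0.0145,0,0,0],[-0.0077,-0.012,-0.0145,0,0,0],[-0.0077,-0.012,-0.0145,0,0,0],[0,0,0,0,0,0],[0,0,0,0,0,0]]}}

```text
t: 8.2
tool_pos: [0.5311, -0.2854, 0.0559]
eef_rot: [179.8, 44.8, 57.8]
contact_force: [0.6, -0.1, -0.7]
opening: 0.0852
```

```bash
python3 st.py
cat > look.py <<'E'
from h import *
import sys
# name u1 v1 s1 u2 v2 s2
n=sys.argv[1]; v=list(map(int,sys.argv[2:8]))
def crop(f,u,vv,s,k=400):
    p=cv2.copyMakeBorder(f['color'],s,s,s,s,cv2.BORDER_CONSTANT)
    return cv2.resize(p[vv:vv+2*s,u:u+2*s],(k,k),interpolation=cv2.INTER_CUBIC)
c=np.hstack([crop(grab_frame('top'),*v[:3]),crop(grab_frame('scene'),*v[3:])]).astype(float)
save(np.clip(c*1.8,0,255).astype(np.uint8),n)
E
python3 look.py g1 388 252 40 267 290 40
```

```text
[-10.   75.8  42.3  77.5   0.2  51.6 -22.1] [ 0.5311 -0.2854  0.0559] y [ 0.848 -0.53   0.003] z [-0.372 -0.599 -0.709] F [ 0.6 -0.1 -0.7] [ 0.64 -0.4  -0.03] 0.0852 8.2
```

View pics/g1.png

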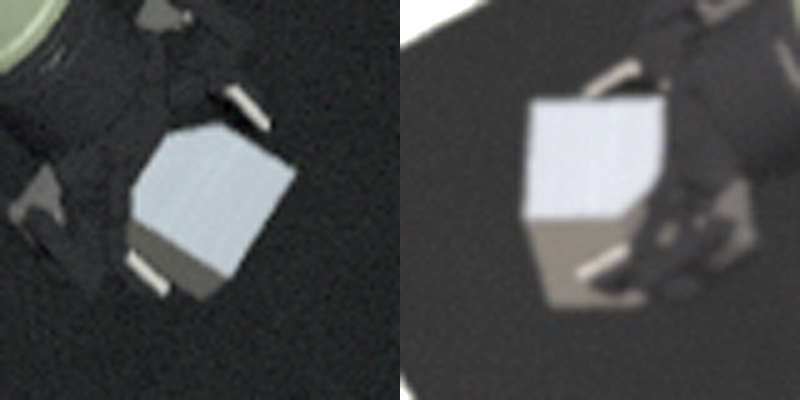

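The fingers straddle the steel cup: the top crop shows a pad on each side of it at (145,275) and (250,110). Closing.

>>> {"name": "move_arm", "arguments": {"rows": [[0,0,0,0,0,0],[0,0,0,0,0,0],[0,0,0,0,0,0],[0,0,0,0,0,0],[0,0,0,0,0,0],[0,0,0,0,0,0],[0,0,0,0,0,0],[0,0,0,0,0,0]], "fingers": 0, "newtons": 70}}

```text
t: 9.1
tool_pos: [0.5307, -0.2848, 0.0543]
eef_rot: [179.9, 45.0, 58.0]
contact_force: [1.6, 3.8, 9.3]
opening: 0.0593
```

```bash
python3 st.py;python3 look.py g2 388 252 40 267 290 40
```

```text
[-10.1  76.   42.3  77.4   0.2  51.6 -22.2] [ 0.5307 -0.2848  0.0543] y [ 0.849 -0.529  0.001] z [-0.374 -0.6   -0.707] F [1.6 3.8 9.3] [ 0.2   0.   -0.15] 0.0593 9.1
```

View pics/g2.png

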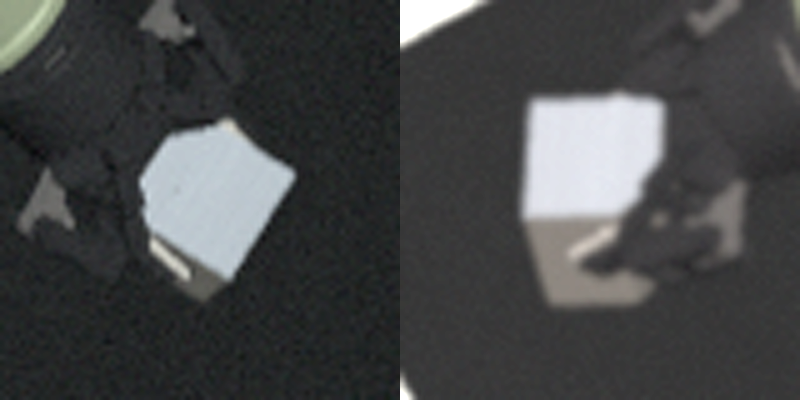

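>>> {"name": "move_arm", "arguments": {"rows": [[0,0,0.02,0,0,0],[0,0,0.03,0,0,0],[0,0,0.03,0,0,0],[0,0,0,6.36,-3.975,0],[0,0,0,6.36,-3.975,0],[0,0,0,6.36,-3.975,0],[0,0,0,6.36,-3.975,0],[0,0,0,6.36,-3.975,0],[0,0,0,6.36,-3.975,0],[0,0,0,6.36,-3.975,0],[0,0,0,6.36,-3.975,0],[0,0,0,6.36,-3.975,0],[0,0,0,6.36,-3.975,0],[0,0,0,6.36,-3.975,0],[0,0,0,6.36,-3.975,0],[0,0,0,0,0,0],[0,0,0,0,0,0]]}}

```text
t: 10.9
tool_pos: [0.5299, -0.2851, 0.133]
eef_rot: [-180.0, -44.9, 58.0]
contact_force: [0.3, 0.5, -1.5]
opening: 0.0588
```

```bash
python3 st.py;python3 look.py g3 388 242 50 277 270 50
```

```text
[ 53.7  60.4 -18.9  83.  -35.3  53.2  36. ] [ 0.5299 -0.2851  0.133 ] y [ 0.848 -0.53  -0.   ] z [ 0.374  0.598 -0.709] F [ 0.3  0.5 -1.5] [-0.88  0.52 -0.02] 0.0588 10.9
```

View pics/g3.png

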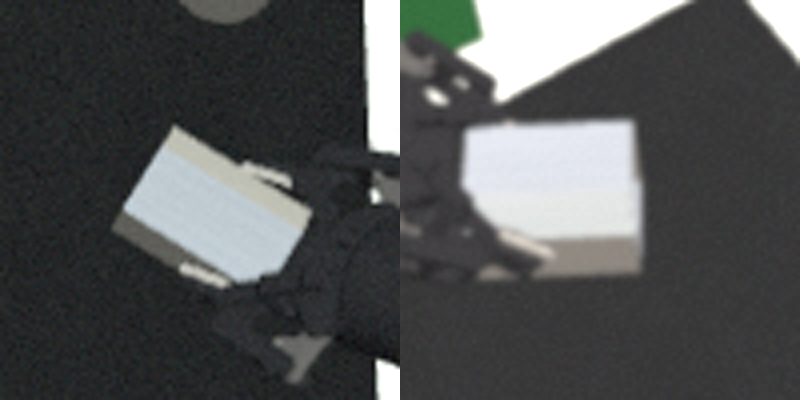

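>>> {"name": "move_arm", "arguments": {"rows": [[0,0,-0.02,0,0,0],[0,0,-0.03,0,0,0],[0,0,-0.03,0,0,0],[0,0,-0.015,0,0,0],[0,0,-0.007,0,0,0],[0,0,-0.003,0,0,0],[0,0,0,0,0,0]]}}

```text
t: 11.7
tool_pos: [0.5305, -0.285, 0.0292]
eef_rot: [179.9, -45.0, 58.1]
contact_force: [0.2, -0.9, -1.5]
opening: 0.0591
```

>>> {"name": "move_arm", "arguments": {"rows": [[0,0,-0.002,0,0,0],[0,0,-0.001,0,0,0],[0,0,-0.001,0,0,0],[0,0,0,0,0,0]]}}

```text
t: 12.1
tool_pos: [0.5303, -0.2852, 0.0258]
eef_rot: [179.9, -45.1, 58.1]
contact_force: [-7.8, -2.4, 15.6]
opening: 0.0592
```

>>> {"name": "move_arm", "arguments": {"rows": [[0,0,0.001,0,0,0],[0,0,0,0,0,0],[0,0,0,0,0,0],[0,0,0,0,0,0],[0,0,0,0,0,0],[0,0,0,0,0,0]], "fingers": 1}}

```text
t: 12.7
tool_pos: [0.5301, -0.2849, 0.0253]
eef_rot: [180.0, -45.0, 58.0]
contact_force: [0.9, -0.1, 0.4]
opening: 0.0851
```

>>> {"name": "move_arm", "arguments": {"rows": [[-0.0035,-0.006,0.007,0,0,0],[-0.0075,-0.012,0.014,0,0,0],[-0.011,-0.018,0.021,0,0,0],[-0.015,-0.024,0.028,0,0,0],[-0.007,-0.012,0.04,0,0,0],[0,0,0.04,0,0,0],[0,0,0,0,0,0]]}}

```text
t: 13.4
tool_pos: [0.4867, -0.3587, 0.1806]
eef_rot: [179.4, -44.9, 58.4]
contact_force: [0.9, -0.4, -0.4]
opening: 0.0855
```

```bash
python3 st.py; python3 look.py g4 385 245 30 270 290 30
```

```text
[ 59.3  58.4 -16.4  74.9 -31.7  66.   34.8] [ 0.4867 -0.3587  0.1806] y [ 0.848 -0.53   0.007] z [ 0.378  0.596 -0.709] F [ 0.9 -0.4 -0.4] [-0.71  0.43 -0.01] 0.0855 13.4
```

View pics/g4.png

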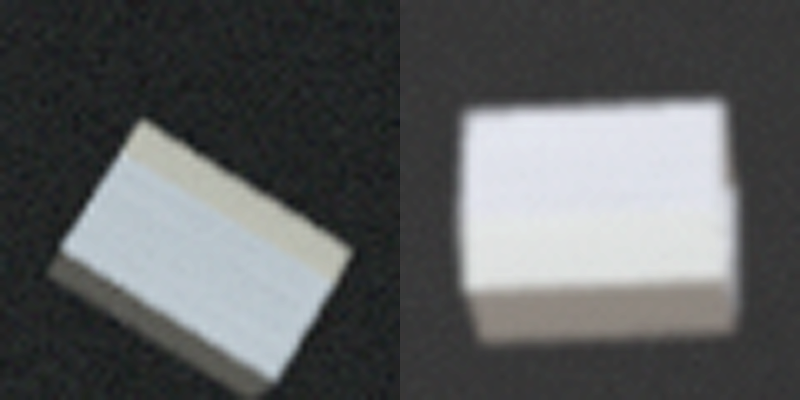

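Run:
```python
from h import *
a=grab_frame('top');b=grab_frame('scene')
j=np.array([.848,-.53]);u=np.array([.53,.848])
for f,o,L in [(a,(355,215),[((62,250),-.03,.045),((275,382),-.03,-.045),((325,283),.012,-.045),((127,160),.012,.045)]),
              (b,(240,260),[((63,110),-.03,-.045),((323,99),-.03,.045)])]:
    P=[]
    for p,dj,du in L:
        q=ray(f,np.array(p)*.15+o-.425,.06)[:2]; P.append(q); print((q-dj*j-du*u).round(4))
    d=P[1]-P[0]; print(np.linalg.norm(d),np.degrees(np.arctan2(d[1],d[0])))
```

```text
[ 0.534  -0.2784]
[ 0.5343 -0.2781]
[ 0.5346 -0.2747]
[ 0.5315 -0.2801]
0.08956625917783811 -121.95499024431376
[ 0.5333 -0.2768]
[ 0.5341 -0.2752]
0.09183488543663912 58.13643538738666
```

>>> {"name": "move_arm", "arguments": {"rows": [[0.0081,0.0136,0.005,-6.36,3.975,0],[0.0081,0.0136,0.005,-6.36,3.975,0],[0.0081,0.0136,0,-6.36,3.975,0],[0.0081,0.0136,0,-6.36,3.975,0],[0.0081,0.0136,0,-6.36,3.975,0],[0.0081,0.0136,0,-6.36,3.975,0],[0.0081,0.0136,0,-6.36,3.975,0],[0.0081,0.0136,0,-6.36,3.975,0],[0.0081,0.0136,-0.01,-6.36,3.975,0],[0.0081,0.0136,-0.02,-6.36,3.975,0],[0.0081,0.0136,-0.02,-6.36,3.975,0],[0.0081,0.0136,-0.02,-6.36,3.975,0],[0,0,-0.008,0,0,0],[0,0,0,0,0,0]]}}

```text
t: 15.0
tool_pos: [0.5817, -0.1943, 0.1045]
eef_rot: [-179.6, 44.5, 58.3]
contact_force: [-0.3, -0.3, -0.3]
opening: 0.0856
```

```bash
python3 st.py
```

```text
[-13.7  71.9  35.4  66.3   5.8  68.5 -29.3] [ 0.5817 -0.1943  0.1045] y [ 0.848 -0.529 -0.005] z [-0.374 -0.593 -0.713] F [-0.3 -0.3 -0.3] [ 0.61 -0.37  0.04] 0.0856 15.0
```

>>> {"name": "move_arm", "arguments": {"rows": [[-0.006,-0.0105,-0.009,-0.36,0.22,0],[-0.006,-0.0105,-0.009,0,0,0],[-0.006,-0.0105,-0.011,0,0,0],[-0.006,-0.0105,-0.011,0,0,0],[-0.006,-0.0105,-0.011,0,0,0],[-0.006,-0.0105,-0.011,0,0,0],[-0.006,-0.0105,-0.014,0,0,0],[0,0,0,0,0,0]]}}

```text
t: 15.8
tool_pos: [0.5388, -0.2705, 0.0313]
eef_rot: [-179.8, 44.8, 57.9]
contact_force: [-0.3, -0.3, 0.4]
opening: 0.0854
```

>>> {"name": "move_arm", "arguments": {"rows": [[0,0,0,0,0,0],[0,0,0,0,0,0],[0,0,0,0,0,0],[0,0,0,0,0,0],[0,0,0,0,0,0],[0,0,0,0,0,0],[0,0,0,0,0,0]], "fingers": 0, "newtons": 70}}

```text
t: 16.5
tool_pos: [0.5413, -0.2682, 0.0325]
eef_rot: [180.0, 44.8, 58.0]
contact_force: [-0.0, 1.3, 6.4]
opening: 0.0589
```

```bash
python3 st.py; python3 look.py g5 385 245 40 270 290 40
```

```text
[ -8.9  76.4  35.4  74.9   7.   53.5 -29.8] [ 0.5413 -0.2682  0.0325] y [ 0.848 -0.53   0.   ] z [-0.373 -0.597 -0.71 ] F [-0.   1.3  6.4] [ 0.08 -0.05 -0.19] 0.0589 16.5
```

View pics/g5.png

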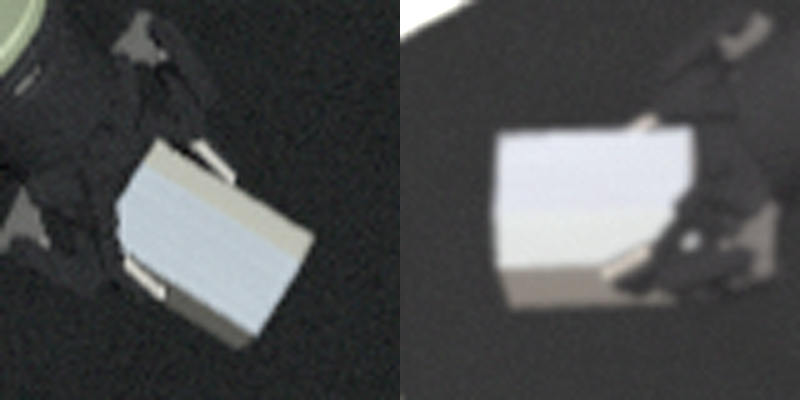

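>>> {"name": "move_arm", "arguments": {"rows": [[0,0,0.03,0,0,0],[0,0,0.045,0,0,0],[0,0,0.045,0,0,0],[0,0.005,0.045,6.36,-3.975,0],[0,0.01,0,6.36,-3.975,0],[0,0.01,0,6.36,-3.975,0],[0,0.01,0,6.36,-3.975,0],[0,0.01,0,6.36,-3.975,0],[0,0.01,0,6.36,-3.975,0],[0,0.01,0,6.36,-3.975,0],[0,0.01,0,6.36,-3.975,0],[0,0.01,0,6.36,-3.975,0],[0,0.01,0,6.36,-3.975,0],[0,0.01,0,6.36,-3.975,0],[0,0.01,0,6.36,-3.975,0],[0,0,0,0,0,0]]}}

```text
t: 18.2
tool_pos: [0.5391, -0.1556, 0.1949]
eef_rot: [-179.8, -45.4, 57.6]
contact_force: [-0.1, 0.3, -1.9]
opening: 0.0591
```

```bash
python3 st.py; python3 look.py g6 345 230 55 310 250 55
```

```text
[ 48.6  50.9 -26.5  99.7 -41.6  39.7  33.2] [ 0.5391 -0.1556  0.1949] y [ 0.846 -0.533 -0.003] z [ 0.377  0.603 -0.702] F [-0.1  0.3 -1.9] [-0.96  0.57 -0.04] 0.0591 18.2
```

View pics/g6.png

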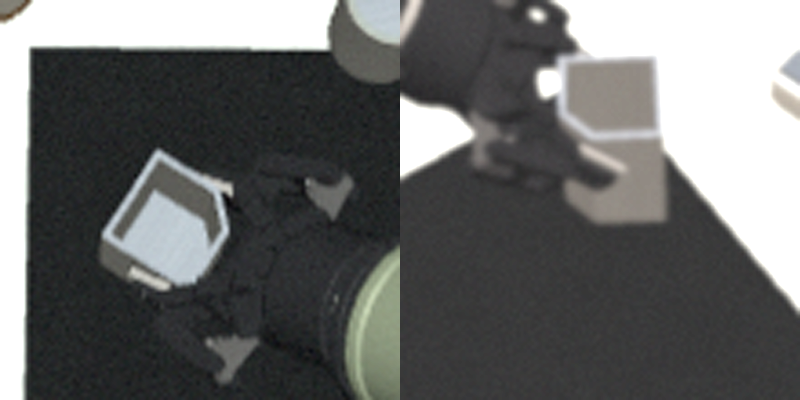

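>>> {"name": "move_arm", "arguments": {"rows": [[0,0.036,0,0,0,5.79],[0,0.036,0,0,0,5.79],[0,0.036,0,0,0,5.79],[0,0.036,0,0,0,5.79],[-0.001,0.036,0,0,0,5.79],[-0.001,0.036,0,0,0,5.79],[-0.001,0.036,0,0,0,5.79],[-0.001,0.036,0,0,0,5.79],[0,0,0,0,0,0],[0,0,0,0,0,0]]}}

```text
t: 19.3
tool_pos: [0.5366, 0.1364, 0.1967]
eef_rot: [180.0, -45.0, 104.6]
contact_force: [0.8, -0.8, -2.0]
opening: 0.059
```

```bash
python3 st.py; python3 look.py g7 200 230 40 420 170 45
```

```text
[ 17.1  54.1 -28.5  88.5 -26.2  54.5  29.8] [0.5366 0.1364 0.1967] y [0.968 0.252 0.   ] z [-0.178  0.684 -0.707] F [ 0.8 -0.8 -2. ] [-1.06 -0.24  0.  ] 0.059 19.3
```

View pics/g7.png

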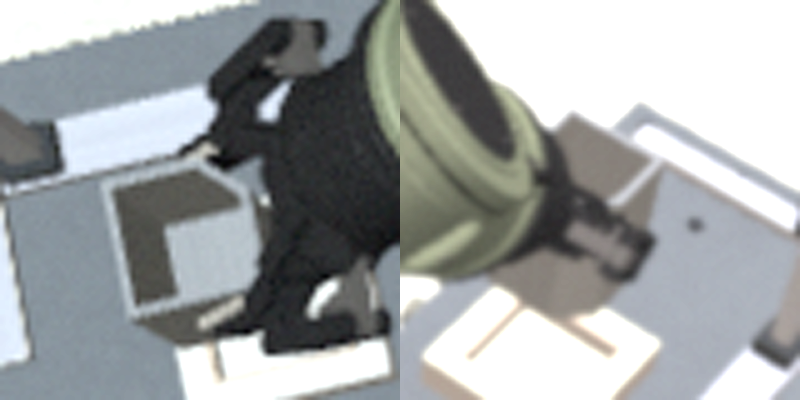

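```bash
cat > chk.py <<'E'
from h import *
a=grab_frame('top')
c=a['color'][190:260,170:230]
c=cv2.resize(c,None,fx=10,fy=10,interpolation=cv2.INTER_CUBIC)[:600,:]
c=np.clip(c.astype(float)*1.8,0,255).astype(np.uint8).copy()
from scipy.spatial.transform import Rotation as Ro
s=ctrl.get_state();M=Ro.from_euler('xyz',s['eef_rot'],degrees=True).as_matrix()
j=M[:2,1]/np.linalg.norm(M[:2,1]);u=np.array([-j[1],j[0]])
ctr=s['tool_pos'][:2]+.0025*u; z=s['tool_pos'][2]-.0113+.045
print(ctr,z)
pen=np.array([(.03,-.012),(.012,-.03),(-.03,-.03),(-.03,.03),(.03,.03)])
P=np.array([np.r_[ctr+q[0]*j+q[1]*u,z] for q in pen])
p=((proj(a,P)+.5-[170,190])*10).astype(np.int32)
cv2.polylines(c,[p],True,(255,0,0),1)
save(c,'chk')
E
python3 chk.py
```

```text
[0.53609984 0.13660453] 0.23006677138179388
```

View pics/chk.png

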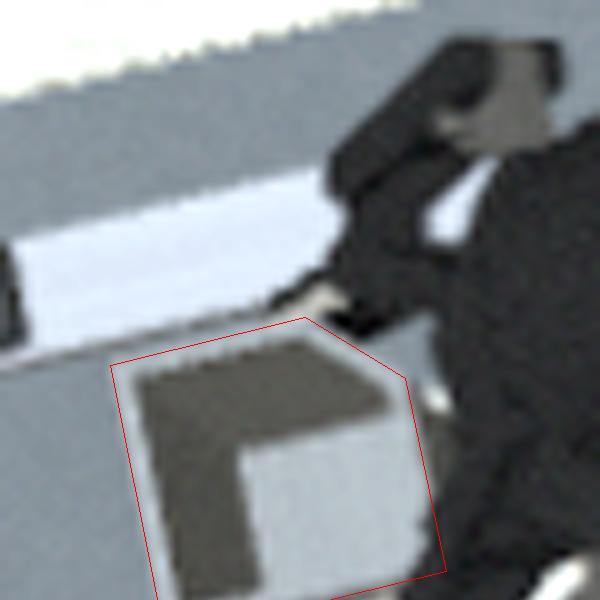

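>>> {"name": "move_arm", "arguments": {"rows": [[-0.0016,-0.0026,-0.01,0,0,-0.45],[0,0,-0.015,0,0,0],[0,0,-0.015,0,0,0],[0,0,-0.01,0,0,0],[0,0,-0.003,0,0,0],[0,0,0,0,0,0],[0,0,0,0,0,0]]}}

```text
t: 20.15
tool_pos: [0.5351, 0.1321, 0.1434]
eef_rot: [180.0, -45.2, 103.9]
contact_force: [-0.6, -0.1, -2.2]
opening: 0.0589
```

```bash
python3 st.py; sed -i 's/190:260,170:230/205:265,180:240/; s/-\[170,190\]/-[180,205]/' chk.py; python3 chk.py; python3 look.py g8 205 240 30 410 195 30
```

```text
[ 17.9  58.9 -28.7  90.6 -26.1  49.   33.3] [0.5351 0.1321 0.1434] y [0.971 0.241 0.   ] z [-0.171  0.689 -0.704] F [-0.6 -0.1 -2.2] [-1.04 -0.25 -0.02] 0.0589 20.15
[0.53451756 0.13447024] 0.1772253518375257
```

View pics/chk.png

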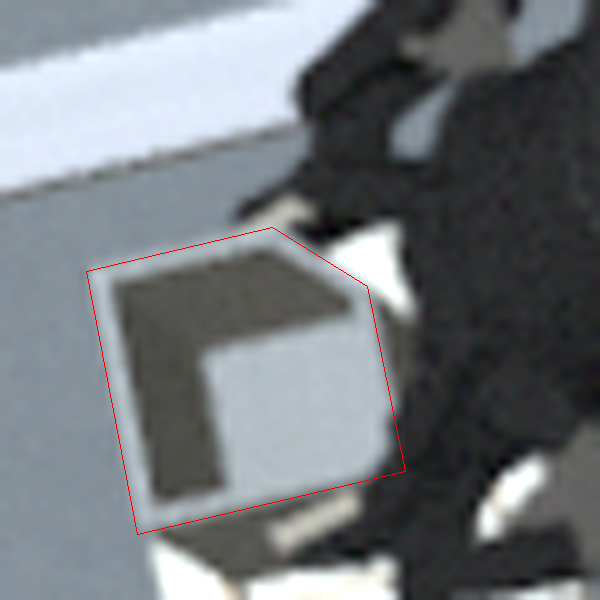

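View pics/g8.png

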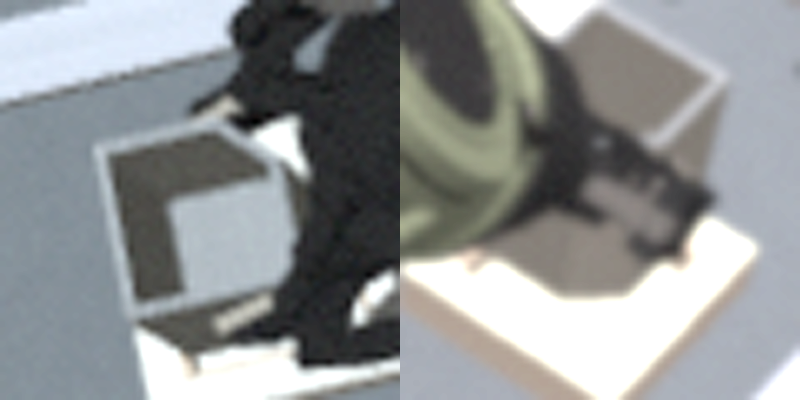

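>>> {"name": "move_arm", "arguments": {"rows": [[0,0.0003,-0.004,0,0,0.1],[0,0,-0.004,0,0,0],[0,0,-0.003,0,0,0],[0,0,-0.002,0,0,0],[0,0,0,0,0,0]]}}

```text
t: 20.8
tool_pos: [0.5348, 0.1323, 0.1298]
eef_rot: [-179.9, -45.2, 104.0]
contact_force: [0.5, -0.4, -2.5]
opening: 0.0589
```

>>> {"name": "move_arm", "arguments": {"rows": [[0,0,-0.002,0,0,0],[0,0,-0.002,0,0,0],[0,0,-0.001,0,0,0],[0,0,0,0,0,0]]}}

```text
t: 21.2
tool_pos: [0.5349, 0.1323, 0.125]
eef_rot: [-180.0, -45.2, 104.0]
contact_force: [0.2, 0.7, -2.4]
opening: 0.0589
```

>>> {"name": "move_arm", "arguments": {"rows": [[0,0,-0.002,0,0,0],[0,0,-0.002,0,0,0],[0,0,-0.002,0,0,0],[0,0,0,0,0,0]]}}

```text
t: 21.6
tool_pos: [0.5348, 0.1323, 0.1188]
eef_rot: [-179.9, -45.2, 104.0]
contact_force: [-0.7, -0.1, -2.5]
opening: 0.0592
```

>>> {"name": "move_arm", "arguments": {"rows": [[0,0,-0.0015,0,0,0],[0,0,-0.0015,0,0,0],[0,0,0,0,0,0]]}}

```text
t: 21.9
tool_pos: [0.5349, 0.1323, 0.1159]
eef_rot: [-179.9, -45.2, 104.0]
contact_force: [0.5, -0.6, -2.4]
opening: 0.059
```

>>> {"name": "move_arm", "arguments": {"rows": [[0,0,-0.001,0,0,0],[0,0,-0.001,0,0,0],[0,0,0,0,0,0]]}}

```text
t: 22.2
tool_pos: [0.5349, 0.1323, 0.114]
eef_rot: [-180.0, -45.2, 104.0]
contact_force: [0.1, 0.8, -1.1]
opening: 0.0589
```

>>> {"name": "move_arm", "arguments": {"rows": [[0,0,-0.001,0,0,0],[0,0,-0.001,0,0,0],[0,0,0,0,0,0]]}}

```text
t: 22.5
tool_pos: [0.5349, 0.1323, 0.113]
eef_rot: [180.0, -45.3, 104.1]
contact_force: [-3.4, -7.9, 15.4]
opening: 0.0588
```

>>> {"name": "move_arm", "arguments": {"rows": [[0,0,0.0005,0,0,0],[0,0,0,0,0,0],[0,0,0,0,0,0],[0,0,0,0,0,0],[0,0,0,0,0,0],[0,0,0,0,0,0]], "fingers": 1}}

```text
t: 23.1
tool_pos: [0.5349, 0.1323, 0.1126]
eef_rot: [-180.0, -45.2, 104.0]
contact_force: [0.4, -0.1, -0.3]
opening: 0.0853
```

>>> {"name": "move_arm", "arguments": {"rows": [[0.0017,-0.007,0.007,0,0,0],[0.0025,-0.01,0.01,0,0,0],[0.005,-0.02,0.02,0,0,0],[0.005,-0.021,0.03,0,0,0],[0.005,-0.021,0.04,0,0,0],[0,0,0.04,0,0,0],[0,0,0.04,0,0,0],[0,-0.02,0,0,0,0],[0,-0.02,0,0,0,0],[0,0,0,0,0,0]]}}

```text
t: 24.1
tool_pos: [0.5543, 0.0102, 0.2997]
eef_rot: [-179.9, -45.1, 103.8]
contact_force: [-0.1, 0.5, -0.6]
opening: 0.0851
```

```bash
python3 st.py; python3 look.py g9 195 235 40 430 190 45
python3 - <<'E'
from h import *
for n in ['scene','top']:
    f=grab_frame(n); save(f['color'],n+'2')
    for t in ['cup_mid','bar_knob']:
        for d in place_of(n,t): print(n,t,w(f,d['point']).round(4),round(d['confidence'],2))
E
```

```text
[ 26.2  49.5 -26.2  72.9 -22.8  78.6  27.5] [0.5543 0.0102 0.2997] y [ 0.971  0.239 -0.001] z [-0.17   0.688 -0.706] F [-0.1  0.5 -0.6] [-0.69 -0.09  0.02] 0.0851 24.1
scene cup_mid [ 0.621  -0.4663  0.0425] 0.98
scene cup_mid [ 0.7214 -0.3092 -0.0013] 0.71
scene cup_mid [ 0.2926 -0.2493  0.0467] 0.69
scene cup_mid [0.5327 0.1391 0.1026] 0.68
scene bar_knob [0.6075 0.2592 0.1757] 0.93
scene bar_knob [0.5365 0.1351 0.1048] 0.3
top cup_mid [ 0.6198 -0.4682  0.0462] 0.86
top cup_mid [0.5364 0.1386 0.1027] 0.78
top bar_knob [0.6023 0.2585 0.1784] 0.68
```

View pics/g9.png

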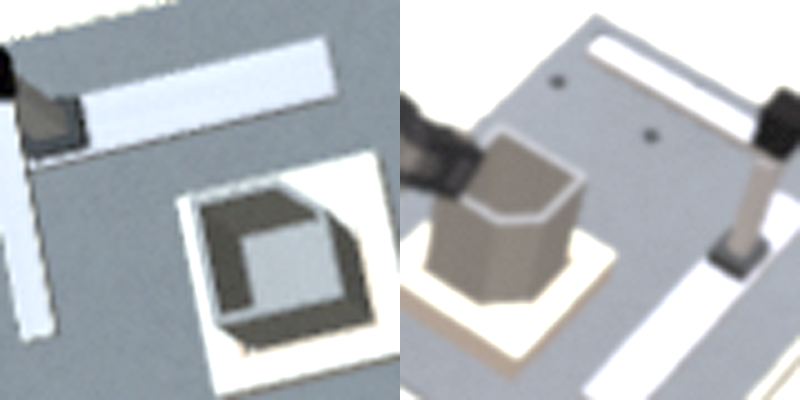

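>>> {"name": "move_arm", "arguments": {"rows": [[0.003,0.0147,0,-7.28,-1.79,0],[0.003,0.0147,0,-7.28,-1.79,0],[0.003,0.0147,0,-7.28,-1.79,0],[0.003,0.0147,0,-7.28,-1.79,0],[0.003,0.0147,0,-7.28,-1.79,0],[0.003,0.0147,0,-7.28,-1.79,0],[0.003,0.0147,0,0,0,8.2],[0.003,0.0147,0,0,0,8.2],[0.003,0.0147,0,0,0,8.2],[0.003,0.0147,0,0,0,8.2],[0.003,0.0147,0,0,0,8.2],[0.003,0.0147,0,0,0,8.2],[0.003,0.0147,0,0,0,8.2],[0.003,0.0147,0,0,0,8.2],[0.003,0.0147,0,0,0,8.2],[0.003,0.0147,0,0,0,8.2],[0.003,0.0147,0,0,0,8.0],[0,0,0,0,0,0],[0,0,0,0,0,0]]}}

```text
t: 26.4
tool_pos: [0.605, 0.2631, 0.2994]
eef_rot: [-179.8, -0.3, -166.2]
contact_force: [-0.0, 0.0, 0.7]
opening: 0.0855
```

```bash
python3 st.py
```

```text
[-15.9  48.3 -28.8  57.1  21.5  79.5  63.6] [0.605  0.2631 0.2994] y [-0.239  0.971 -0.003] z [-0.004 -0.004 -1.   ] F [-0.   0.   0.7] [-0.02  0.02 -0.04] 0.0855 26.4
```

>>> {"name": "move_arm", "arguments": {"rows": [[0.0017,-0.0036,-0.02,0,0,0],[0,0,-0.03,0,0,0],[0,0,-0.02,0,0,0],[0,0,-0.01,0,0,0],[0,0,0,0,0,0],[0,0,0,0,0,0]]}}

```text
t: 27.0
tool_pos: [0.6071, 0.2595, 0.2207]
eef_rot: [-179.8, -0.2, -166.1]
contact_force: [-0.2, -0.1, 0.6]
opening: 0.0852
```

```bash
python3 st.py; python3 look.py k1 160 205 40 470 165 40
```

```text
[-15.   51.8 -28.1  65.4  23.5  68.3  61.4] [0.6071 0.2595 0.2207] y [-0.24   0.971 -0.003] z [-0.002 -0.004 -1.   ] F [-0.2 -0.1  0.6] [-0.01 -0.02  0.01] 0.0852 27.0
```

View pics/k1.png

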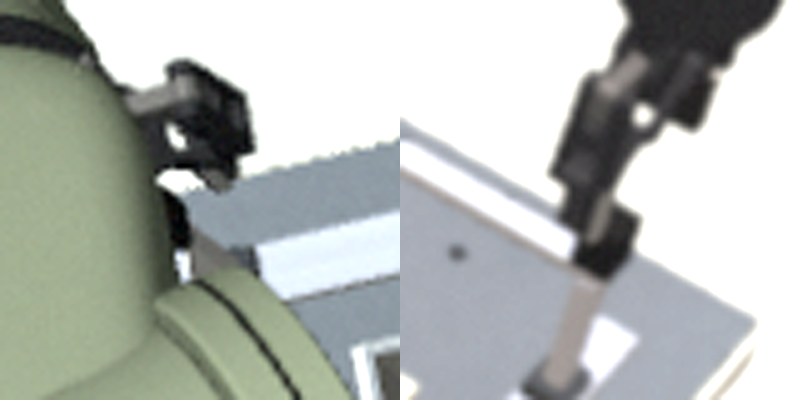

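>>> {"name": "move_arm", "arguments": {"rows": [[0,0,-0.01,0,0,0],[0,0,-0.01,0,0,0],[0,0,-0.008,0,0,0],[0,0,0,0,0,0]]}}

```text
t: 27.5
tool_pos: [0.6064, 0.2594, 0.1901]
eef_rot: [-179.8, -0.4, -166.0]
contact_force: [0.3, 0.3, -0.6]
opening: 0.0856
```

>>> {"name": "move_arm", "arguments": {"rows": [[0,0,-0.006,0,0,0],[0,0,-0.006,0,0,0],[0,0,-0.005,0,0,0],[0,0,0,0,0,0]]}}

```text
t: 27.9
tool_pos: [0.6066, 0.2595, 0.1739]
eef_rot: [-179.8, -0.3, -166.0]
contact_force: [0.0, 0.2, 0.6]
opening: 0.0852
```

>>> {"name": "move_arm", "arguments": {"rows": [[0,0,0,0,0,0],[0,0,0,0,0,0],[0,0,0,0,0,0],[0,0,0,0,0,0],[0,0,0,0,0,0],[0,0,0,0,0,0],[0,0,0,0,0,0],[0,0,0,0,0,0],[0,0,0,0,0,0],[0,0,0,0,0,0]], "fingers": 0, "newtons": 25}}

```text
t: 28.9
tool_pos: [0.6069, 0.2597, 0.1748]
eef_rot: [-179.8, -0.2, -166.0]
contact_force: [-1.6, -0.5, 6.3]
opening: 0.0239
```

```bash
python3 st.py; python3 look.py k2 160 205 40 470 165 40
```

```text
[-15.   54.5 -27.3  68.9  25.   62.6  60. ] [0.6069 0.2597 0.1748] y [-0.241  0.97  -0.003] z [-0.003 -0.004 -1.   ] F [-1.6 -0.5  6.3] [0.02 0.3  0.15] 0.0239 28.9
```

View pics/k2.png

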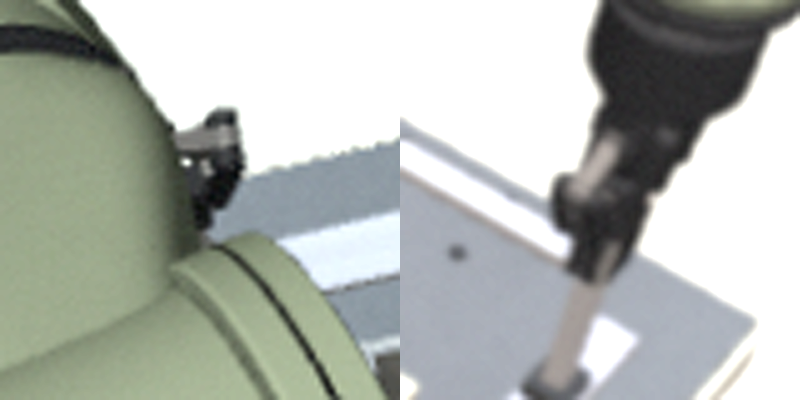

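>>> {"name": "move_arm", "arguments": {"rows": [[0.0007,-0.0029,0,0,0,0],[0.00146,-0.0058,0,0,0,0],[0.00146,-0.0058,0,0,0,0],[0.00146,-0.0058,0,0,0,0],[0.00146,-0.0058,0,0,0,0],[0.00146,-0.0058,0,0,0,0],[0.00146,-0.0058,0,0,0,0],[0.00146,-0.0058,0,0,0,0],[0,0,0,0,0,0]]}}

```text
t: 29.9
tool_pos: [0.6182, 0.2148, 0.1748]
eef_rot: [-179.8, -0.2, -166.1]
contact_force: [-1.2, -1.8, 6.8]
opening: 0.0237
```

>>> {"name": "move_arm", "arguments": {"rows": [[0.00146,-0.0058,0,0,0,0],[0.00146,-0.0058,0,0,0,0],[0.00146,-0.0058,0,0,0,0],[0.00146,-0.0058,0,0,0,0],[0.00146,-0.0058,0,0,0,0],[0.00146,-0.0058,0,0,0,0],[0.00146,-0.0058,0,0,0,0],[0,0,0,0,0,0]]}}

```text
t: 30.7
tool_pos: [0.6284, 0.1741, 0.1748]
eef_rot: [-179.8, -0.2, -166.1]
contact_force: [0.8, -1.8, 6.2]
opening: 0.0238
```

>>> {"name": "move_arm", "arguments": {"rows": [[0.00122,-0.00485,0,0,0,0],[0.00073,-0.0029,0,0,0,0],[0.00073,-0.0029,0,0,0,0],[0.0005,-0.0019,0,0,0,0],[0,0,0,0,0,0]]}}

```text
t: 31.2
tool_pos: [0.6314, 0.1622, 0.1748]
eef_rot: [-179.8, -0.2, -166.1]
contact_force: [0.2, -0.7, 7.1]
opening: 0.0238
```

>>> {"name": "move_arm", "arguments": {"rows": [[0.00036,-0.00146,0,0,0,0],[0.00024,-0.001,0,0,0,0],[0,0,0,0,0,0]]}}

```text
t: 31.5
tool_pos: [0.632, 0.16, 0.1748]
eef_rot: [-179.8, -0.2, -166.1]
contact_force: [-0.5, 0.9, 5.9]
opening: 0.0236
```

>>> {"name": "move_arm", "arguments": {"rows": [[0.00024,-0.001,0,0,0,0],[0.00024,-0.001,0,0,0,0],[0,0,0,0,0,0]]}}

```text
t: 31.8
tool_pos: [0.632, 0.1599, 0.1748]
eef_rot: [-180.0, -0.2, -166.0]
contact_force: [-1.5, 10.2, 4.0]
opening: 0.0238
```

>>> {"name": "move_arm", "arguments": {"rows": [[0.00024,-0.001,0,0,0,0],[0.00024,-0.001,0,0,0,0],[0,0,0,0,0,0]]}}

```text
t: 32.1
tool_pos: [0.632, 0.1598, 0.1748]
eef_rot: [179.8, -0.2, -165.9]
contact_force: [-2.9, 21.4, 3.3]
opening: 0.023
```

>>> {"name": "move_arm", "arguments": {"rows": [[-0.0007,0.003,0,0,0,0],[0,0,0,0,0,0]]}}

```text
t: 32.3
tool_pos: [0.632, 0.16, 0.1748]
eef_rot: [-179.9, -0.2, -166.0]
contact_force: [-1.1, 4.5, 5.2]
opening: 0.0236
```

>>> {"name": "move_arm", "arguments": {"rows": [[0,0,0,0,0,0],[0,0,0,0,0,0],[0,0,0,0,0,0],[0,0,0,0,0,0],[0,0,0,0,0,0],[0,0,0,0,0,0]], "fingers": 1}}

```text
t: 32.9
tool_pos: [0.632, 0.1594, 0.1746]
eef_rot: [-179.8, -0.2, -166.0]
contact_force: [1.0, -0.1, -0.8]
opening: 0.0855
```

>>> {"name": "move_arm", "arguments": {"rows": [[0,0,0.01,0,0,0],[0,0,0.02,0,0,0],[0,0,0.03,0,0,0],[0,0,0.04,0,0,0],[0,0,0.04,0,0,0],[-0.02,0.04,0,0,0,0],[-0.02,0.04,0,0,0,0],[-0.02,0.04,0,0,0,0],[-0.03,0.04,0,0,0,0],[-0.03,0.04,0,0,0,0],[-0.03,0.03,0,0,0,0],[0,0,0,0,0,0]]}}

```text
t: 34.1
tool_pos: [0.4774, 0.394, 0.3158]
eef_rot: [-180.0, -0.3, -165.6]
contact_force: [1.2, 0.8, -0.1]
opening: 0.0853
```

```bash
python3 st.py; python3 look.py k3 205 230 50 430 185 50
python3 - <<'E'
from h import *
for n in ['scene','top']:
    f=grab_frame(n); save(f['color'],n+'3')
    for t in ['cup_mid','bar_knob','beaker','reagent','jar']:
        for d in place_of(n,t): print(n,t,w(f,d['point']).round(4),round(d['confidence'],2))
E
```

```text
[-30.1  43.  -29.3  66.3  20.   75.7  46.7] [0.4774 0.394  0.3158] y [-0.249  0.969 -0.   ] z [-0.005 -0.001 -1.   ] F [ 1.2  0.8 -0.1] [-0.04 -0.07  0.02] 0.0853 34.1
scene cup_mid [0.5287 0.14   0.1051] 0.76
scene cup_mid [ 0.2919 -0.2494  0.0472] 0.76
scene cup_mid [ 0.6171 -0.4664  0.0454] 0.6
scene bar_knob [0.6336 0.1624 0.1755] 0.8
scene beaker [ 0.7196 -0.3114  0.0013] 0.62
scene reagent [ 0.7574 -0.0233 -0.0018] 0.69
scene jar [ 0.482  -0.5335 -0.0024] 0.59
top cup_mid [0.5366 0.1362 0.103 ] 0.89
top cup_mid [ 0.6168 -0.4663  0.0425] 0.74
top cup_mid [ 0.2915 -0.2501  0.0433] 0.59
top bar_knob [0.6274 0.1607 0.1779] 0.73
top beaker [ 0.7208 -0.3095 -0.0012] 0.87
top reagent [ 0.7618 -0.0308  0.0067] 0.68
top jar [ 0.4869 -0.5401 -0.0009] 0.96
```

View pics/k3.png

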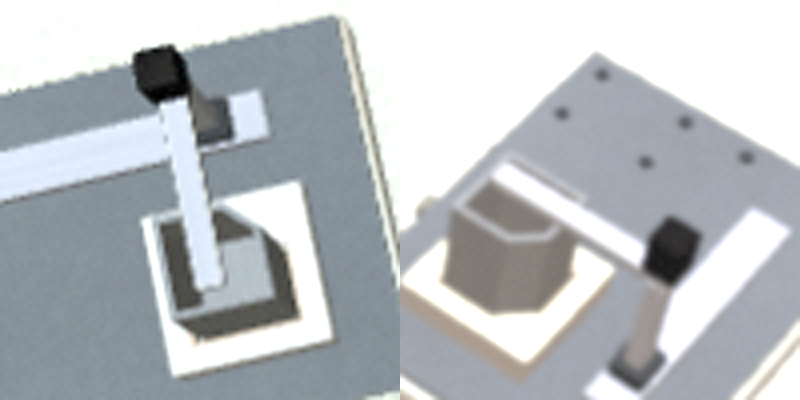

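View pics/scene3.png

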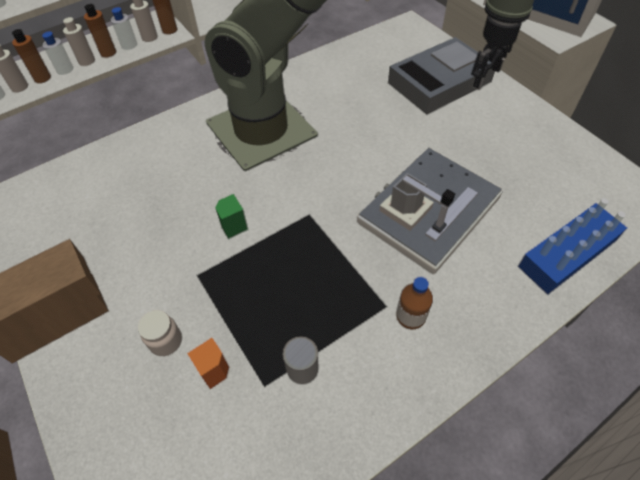

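```bash
python3 -c "
from h import *
print(ticket.sign_off())"
```

```text
the job is handed in; nothing more can be done
None
```

The job is handed in at about 34 s. The steel cup stands mouth-up in the nest, its cut corner matching the filled corner, with the hold-down bar across its mouth.

**What I did:** I turned the cup in two quarter-turns, laying it on its flat side in between, and lowered it into the nest. I then gripped the knob and slid the bar about 103 mm until it hit its stop, let go and moved clear.

**Cup:**
- It went down about 19 mm past the nest's top face with no resistance and then met the floor. That is the full pocket depth, to about 1 mm.
- The top camera puts its centre at (0.537, 0.136, 0.103), against a fitted seat of (0.535, 0.135, 0.1035).
- The scene camera gave (0.529, 0.140, 0.105), about 8 mm off. By then the bar partly covered the cup, and I put this down to network error.

**Bar:**
- The push built up to about 21 N at the stop, with the tool at (0.632, 0.160). The expected closed position was (0.632, 0.159).
- I eased the push before letting go, and the bar did not move back. The pictures show it lying across the cup's mouth.

**Other vessels and forces:**
- The beaker, reagent bottle, jar and both look-alikes measured where they started, within camera error.
- The highest force in any reading I took was about 22 N, and the gripper is open and touching nothing.

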